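# Clamp the copper earth tube with a U-bolt

### The arm

A 6-joint arm with a two-finger parallel gripper is mounted at the origin on the work surface. World frame = base frame: x ahead of the robot, y to its left, z up, the work surface at z = 0. Lengths are in m, angles in degrees, forces in N, time in s.
With the tool pointing down it reaches from about 0.25 to 0.725 m from the base axis. Payload 4 kg.
Tool frame: the origin (TCP) lies between the finger pads; the fingertips stand 19 mm ahead of it and the grasp point (between the pads) is the TCP; z points along the fingers, y is the line along which they close (so a half turn about z gives the same grasp; the last joint's range is limited). The gripper opens to 85 mm and grips with 20 to 120 N. Pads are 22 mm wide; open, the fingers measure 114 mm over their backs; the gripper's body (76 mm by 85 mm) begins 54 mm behind the grasp point. The pads swing forward as they close: fully open they stand 13 mm farther back than shut.
Start: joints at [72.25, 13.785, 0.286, 76.501, 0, 90], TCP at [0.152, 0.476, 0.25] pointing down, gripper open.
Joint ranges: [-155.79, 155.79], [-60.16, 107.12], [-62.33, 73.08], [-114, 123.19], [-81.49, 82.49], [-180, 180]. Speed limits (degrees/s): [159.86, 159.86, 180, 180, 180, 180].

### API

Orientations are given as a 3x3 rotation matrix whose columns are the frame's x, y, z axes.
In Python, from plant import env gives the robot as it stands.
- The arm moves only by the shell command python3 -m inch 'ROWS'. ROWS is JSON, one flat list of numbers, 7 for each row, row after row: the shift along the tool's x, y, z normalised to -1 to 1, where 1 is 100 mm, then the turn, a rotation vector about the tool's x, y, z normalised to -1 to 1, where 1 is 0.15 rad, then the closure, from 0 (fully open) to 1 (shut). In form: [dx, dy, dz, rx, ry, rz, fingers, dx, dy, dz, rx, ry, rz, fingers, ...]. A call has 1 to 12 rows; each row shifts and turns the commanded pose from where the row before left it, along the tool's axes as they then stand; what a row does not reach is not made up. A row lasts 1/8 s, in which the tool goes at most 62.5 mm and 10.7 degrees, less where a joint would pass 70% of its speed; a pose out of reach is approached as far as the arm can. A call with a number of a shift or a turn outside -1 to 1 is refused whole. A call with a gripper value outside its range is refused whole. The fingers move at their own pace and stop on an object; the grip force is fixed at half the most. Time passes only in rows, so rows that do not move let the fingers close. It gives the time, the measured TCP pose, the force, the opening and the grip force at its end, in the units of the state.
- env.observe(): the state, without advancing time (a new reading comes with each control period).
- env.camera(name): name is "side" or "top"; returns the picture (420x560x3 uint8, blue, green, red); there is no depth.
- env.get_calibration(name): a dict with "mtx" (3x3 intrinsics, pixels), "eye" and "rotation" of the camera in the world. Camera axes: x right, y up, looking along -z (the intrinsics and any distortion apply to the point x, -y, -z); pixel columns grow to the right and rows downward; lengths in m; the calibration is good to about 2 mm. A picture is of the moment at which its call begins. get_calibration takes no time and is no camera call.
- env.close_job(): hands the job in; it is judged then, once.
The state is a dict: "clock": time; "qpos": joint angles; "qvel": joint speeds; "effort": joint torques, N m; "eef_pos": TCP position; "tcp_rot": TCP orientation; "force": force on the tool from outside, world axes, zero at the start; "torque": the same for the moment, N m; "grip_width": opening from 0.0 (shut) to 1.0 (fully open); "finger_force": force on a finger pad.
Only numpy, scipy, OpenCV 4.12 (cv2) and the standard library are available. Lean on these libraries where they do the work, as an engineer would, in place of code of your own. Each camera call takes 0.05 s, during which the arm holds its last target. There are 200 camera calls.

### The job

Take the U-bolt with the orange grip out of its wooden stand, pass its two legs down either side of the copper tube and, feeling gently for the two holes in the steel plate below, press it fully home so that the orange grip sits flush on the tube. Do not lean hard on the fixture or the plate bends, leave the blue U-bolt in its stand and the other things alone, and let go at the end.

Things in the scene. Friction and masses are not known exactly. Their poses are not given: they have to be found in the camera images.
- ubolt: U-bolt to fit, about 0.2 kg: a steel U, upside down, whose bend is filled by an orange grip block (36 mm along its x, 16 mm thick along y, 40 mm tall); two parallel legs of 8 mm diameter, 42 mm apart centre to centre along x. Origin: centre of the grip block's underside; z up, block from 0 to +40 mm, leg tips at -54 mm. Pinch the block across its 16 mm. Fits either way round.
- leg_tips (a point): the point midway between the two rounded leg tips of the orange U-bolt, 54 mm below its origin
- stand: pale wooden stand (90 x 44 x 62 mm, fixed) that holds the orange U-bolt at the start: legs down in two loose 12 mm holes, grip block resting on the stand's top. Origin at the centre of its underside, z up. The two U-bolts' stands may swap places.
- fixture: clamp fixture, fixed to the bench: grey steel channel 124 mm (x) by 230 mm (y), cheeks 50 mm high. Origin at the centre of its underside, z up. Along its y runs the fixed copper tube, over the steel plate with the two holes. Its plate bends when the contact forces of the U-bolt or the robot on the fixture pass 35 N in all (the sprung balls alone add about 10 N of side load).
- tube_top (a point): the tube's top line above the fixture's middle, 75 mm above the fixture's origin, axes as the fixture. The copper tube is 26 mm in diameter, 260 mm long along y, carried by wooden blocks at y = +-100 mm. When fully home, the U-bolt's origin is at this height, its block flat on the tube, its x across the tube.
- plate_middle (a point): middle of the channel at the height of the plate's top, 45 mm above the fixture's origin. Steel plate 98 x 110 mm, 10 mm thick, two holes at x = +-21 mm, 11 mm wide in x, 10 mm in y, seen from above on either side of the tube. The plate was locked anywhere from -24 to +24 mm along y, so both holes are at that same unmeasured y, not at this point; it does not shift.
- balls_middle (a point): point midway between two sprung brass balls under the plate, at the plate's nominal place, 14 mm below its top. A ball bears on the inner side of each leg: once the tips are about 10 mm below the plate's top it takes 5 to 20 N down to push them past the balls, then less, and the balls hold the U-bolt when let go.
- ubolt_small: the other U-bolt, blue grip block, legs only 28 mm apart, too narrow for the tube, upright in a wooden stand of its own (same stand size); stays there. Origin at the centre of the block's underside.
- nut_jar: closed clear jar of 44 mm diameter and 50 mm height with a grey cap; bystander, origin at the centre of its underside
- multimeter: yellow hand multimeter, 150 x 75 x 30 mm, lying flat; bystander, origin at the centre of its underside
- screwdriver: screwdriver lying on the bench; bystander
- spanner: steel spanner lying on the bench; bystander
- sample_box: wooden sample box 130 x 160 x 60 mm with a white knob on top; bystander, origin at the centre of its underside
- fittings_tray: open blue tray 150 x 110 x 40 mm; bystander, origin at the centre of its underside
Things that resemble listed ones, but are neither listed nor needed, are in the scene too. What is shaped like the stand but black or yellow is not meant.

How it is judged:
By the outcome, as a careful person would: the job done as asked, in the order asked, and still so for the second after the job is handed in, with the robot touching nothing.
It also fails if it takes over 67 s, if anything falls off the work surface, if the arm or the gripper's body presses on something with over 40 N, if the wrist force passes 120 N, or if a joint passes its speed limit or range.

## Working session

There is one attempt and no reset: what is moved stays moved. The work goes in short steps, Python scripts to look and compute and a shell command to move; the robot and the scene stay as the last step left them, time stands still between calls to the robot, and variables do not carry over. Pictures are saved under pics/ and viewed, at most 10 in all, crops included, and the job is handed in when it is done.

```bash
mkdir -p pics; ls; python3 - <<'E'
from plant import env
import cv2
for n in("top","side"):
    cv2.imwrite(f"pics/{n}0.png",env.camera(n)); c=env.get_calibration(n); print(n,c)
s=env.observe(); print(s)
E
```

```text
pics
top {'mtx': array([[506.48984252,   0.        , 280.53915131],
       [  0.        , 506.48984252, 211.50791959],
       [  0.        ,   0.        ,   1.        ]]), 'eye': array([0.40424705, 0.01060122, 1.70530807]), 'rotation': array([[ 0.01477893,  0.99633912, -0.08420185],
       [-0.99974979,  0.0133102 , -0.01797765],
       [-0.01679109,  0.08444647,  0.99628653]])}
side {'mtx': array([[379.79275328,   0.        , 276.06710022],
       [  0.        , 379.79275328, 210.81925701],
       [  0.        ,   0.        ,   1.        ]]), 'eye': array([0.49592472, 0.75669591, 0.67644085]), 'rotation': array([[-0.99887911,  0.01023115, -0.04621525],
       [-0.04203194, -0.64072581,  0.76661839],
       [-0.02176792,  0.76770161,  0.64043766]])}
{'clock': 0.1, 'qpos': array([7.22495520e+01, 1.38267307e+01, 2.23315082e-01, 7.65005731e+01,
       1.90859469e-03, 9.00007854e+01]), 'qvel': array([ 0.03062496, -0.16986654,  0.25305868,  0.01078433,  0.10332171,
        0.04241774]), 'effort': array([ 2.34093721e-03, -3.73138011e+01,  2.53010684e+01,  1.08817482e-02,
        1.80157767e-04, -5.78778668e-06]), 'eef_pos': array([0.15227231, 0.47571685, 0.2495245 ]), 'tcp_rot': array([[-9.52389218e-01,  3.04884298e-01, -5.85050640e-04],
       [ 3.04884858e-01,  9.52387668e-01, -1.71838527e-03],
       [ 3.32863285e-05, -1.81494468e-03, -9.99998352e-01]]), 'force': array([-0.20360746, -0.87411329,  0.54212707]), 'torque': array([-0.00071682,  0.00908819,  0.01320622]), 'finger_force': 0.0, 'grip_width': 1.0039929738927729}
```

View pics/top0.png

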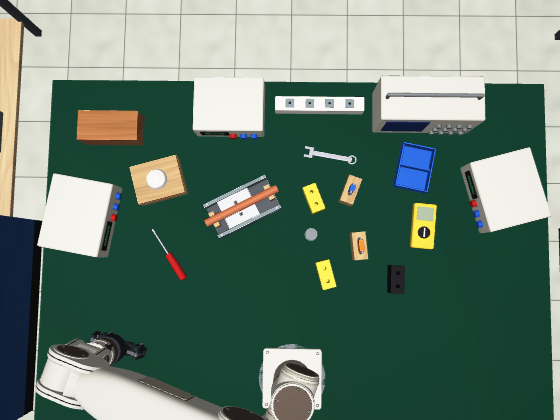

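View pics/side0.png

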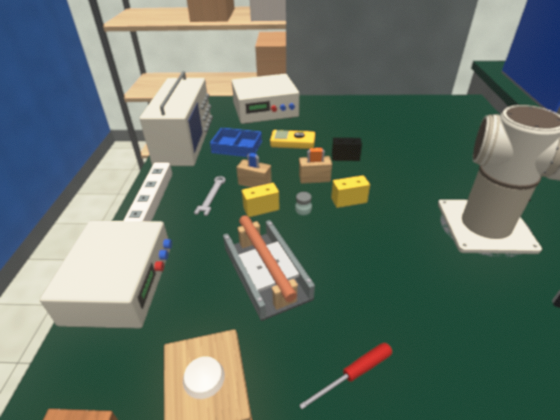

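The top view shows the orange U-bolt in a wooden stand at (360,245), and the blue one in its own stand at (351,188). The yellow stands at (314,198) and (326,275) and the black one at (396,279) are decoys. The fixture is at (242,206). I'll confirm with an enlarged crop.

```bash
cat > h.py <<'E'
import numpy as np, cv2
from plant import env
def ray(n,u,v,z):
    c=env.get_calibration(n);K=c["mtx"];d=np.array([(u-K[0,2])/K[0,0],-(v-K[1,2])/K[1,1],-1.])
    d=c["rotation"]@d;e=c["eye"];return e+d*(z-e[2])/d[2]
def proj(n,p):
    c=env.get_calibration(n);K=c["mtx"];q=c["rotation"].T@(np.array(p)-c["eye"])
    return np.array([K[0,0]*q[0]/-q[2]+K[0,2],-K[1,1]*q[1]/-q[2]+K[1,2]])
def crop(n,img,x0,y0,x1,y1,s,f):
    cv2.imwrite(f,cv2.resize(img[y0:y1,x0:x1],None,fx=s,fy=s,interpolation=cv2.INTER_CUBIC))
E
python3 - <<'E'
from h import *
a=cv2.imread("pics/top0.png");b=cv2.imread("pics/side0.png")
o=[cv2.resize(x,(w,300),interpolation=cv2.INTER_CUBIC) for x,w in((a[170:245,195:290],380),(a[225:270,340:385],300))]
p=[cv2.resize(x,(w,300),interpolation=cv2.INTER_CUBIC) for x,w in((b[210:320,215:320],286),(b[140:195,290:345],300))]
A=np.hstack(o);B=np.hstack(p);B=np.pad(B,((0,0),(0,A.shape[1]-B.shape[1]),(0,0)))
cv2.imwrite("pics/c1.png",np.vstack([A,B]))
for n,im,box in(("top",a,(225,270,340,385)),("side",b,(140,195,290,345))):
    h=cv2.cvtColor(im,cv2.COLOR_BGR2HSV);m=cv2.inRange(h,(4,190,120),(16,255,255))
    r=np.zeros_like(m);y0,y1,x0,x1=box;r[y0:y1,x0:x1]=m[y0:y1,x0:x1]
    print(n,cv2.minAreaRect(cv2.findNonZero(r)),cv2.moments(r,True)['m00'])
E
```

```text
top ((360.5, 245.0), (10.0, 5.0), 90.0) 42.0
side ((316.0, 154.0), (8.0, 10.0), 0.0) 70.0
```

View pics/c1.png

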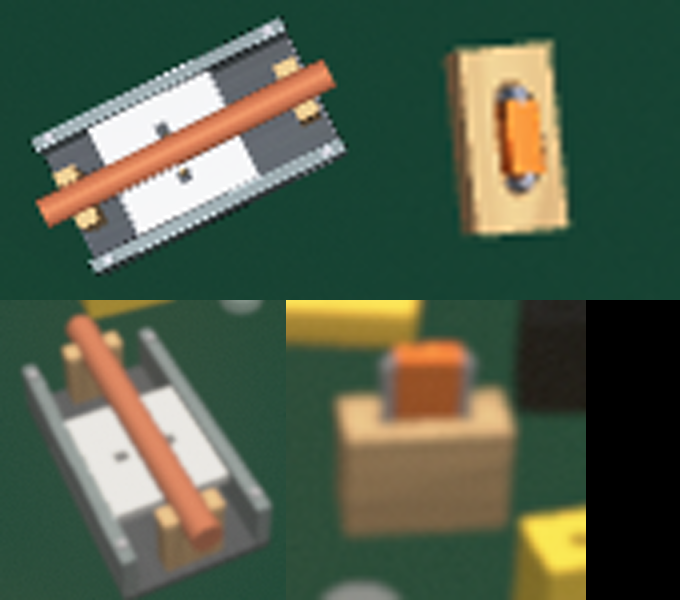

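The crop confirms the orange block with its U on the pale wooden stand, and the fixture with both holes visible on either side of the tube. Next I'll compute positions.

```bash
python3 - <<'E'
from h import *
np.set_printoptions(precision=4,suppress=True)
T=lambda x,y,z:ray("top",195+(x+.5)/4-.5,170+(y+.5)/4-.5,z)[:2]
S=lambda x,y,z:ray("side",215+(x+.5)/2.727-.5,210+(y-300+.5)/2.727-.5,z)[:2]
for nm,h1,h2 in(("top",T(161,130,.045),T(184,175,.045)),("side",S(121,457,.045),S(169,440,.045))):
    print(nm,"holes",h1,h2,"mid",(h1+h2)/2,"dist",np.linalg.norm(h1-h2),"ang",np.degrees(np.arctan2(*(h1-h2)[::-1])))
a,b=T(45,213,.062),T(328,75,.062);print("tube",(a+b)/2,np.linalg.norm(a-b),np.degrees(np.arctan2(*(b-a)[::-1])),a,b)
a,b=S(82,327,.062),S(205,535,.062);print("tubeS",(a+b)/2,np.linalg.norm(a-b),np.degrees(np.arctan2(*(b-a)[::-1])))
c=[T(*p,.05) for p in((37,147),(275,27),(340,150),(97,267))];print("cheeks",np.mean(c,0),np.degrees(np.arctan2(*(c[1]-c[0])[::-1])),np.degrees(np.arctan2(*(c[2]-c[3])[::-1])),np.linalg.norm(c[1]-c[0]),np.linalg.norm(c[2]-c[1]))
O=lambda x,y,z:ray("top",340+(x-380+.5)/6.667-.5,225+(y+.5)/6.667-.5,z)[:2]
P=lambda x,y,z:ray("side",290+(x-286+.5)/5.4545-.5,140+(y-300+.5)/5.4545-.5,z)[:2]
c=[O(*p,.062) for p in((458,50),(553,43),(568,227),(472,234))];print("stand",np.mean(c,0),[np.degrees(np.arctan2(*d[::-1])) for d in(c[3]-c[0],c[2]-c[1])],np.linalg.norm(c[3]-c[0]),np.linalg.norm(c[1]-c[0]))
print("block",O(524,138,.102),"ends of U",O(516,88,.085),O(522,188,.085))
b=[O(*p,.102) for p in((503,100),(536,97),(545,174),(510,177))];print(np.mean(b,0),[np.degrees(np.arctan2(*d[::-1])) for d in(b[3]-b[0],b[2]-b[1])],np.linalg.norm(b[3]-b[0]),np.linalg.norm(b[1]-b[0]))
print("blockS top",P(430,349,.102),"base",P(429,418,.062))
E
```

```text
top holes [0.5736 0.1917] [0.5366 0.1719] mid [0.5551 0.1818] dist 0.04195684475512627 ang 28.163072521114835
side holes [0.5709 0.1957] [0.5328 0.1763] mid [0.5518 0.186 ] dist 0.04272936788127745 ang 26.962901104252193
tube [0.5608 0.1686] 0.25662414963550256 -63.089435497898585 [0.5027 0.283 ] [0.6189 0.0542]
tubeS [0.5589 0.1704] 0.25554358042820213 116.58356067524008
cheeks [0.559  0.1692] -62.27823622362222 -63.42153635078563 0.2194011943857421 0.11530543194281367
stand [ 0.437  -0.2164] [np.float64(-175.4833640687603), np.float64(-175.31194049630383)] 0.08914482766014663 0.046184413997934326
block [ 0.4364 -0.2161] ends of U [ 0.4605 -0.2147] [ 0.4129 -0.2176]
[ 0.4369 -0.2159] [np.float64(-174.69890129540133), np.float64(-173.27317049792399)] 0.03643142855050505 0.01565614138919431
blockS top [ 0.4325 -0.2169] base [ 0.4314 -0.2114]
```

```bash
python3 -m inch '[-0.38,-0.45,0,0,0,0,0.4, -0.38,-0.45,0,0,0,0,0.4, -0.38,-0.45,0,0,0,0,0.4, -0.38,-0.45,0,0,0,0,0.4, -0.38,-0.45,0,0,0,0,0.4, -0.38,-0.45,0,0,0,0,0.4, -0.38,-0.45,0,0,0,0,0.4, -0.38,-0.45,0,0,0,0,0.4, -0.38,-0.45,0,0,0,0,0.4, -0.38,-0.45,0,0,0,0,0.4, -0.38,-0.45,0,0,0,0,0.4, -0.25,-0.32,0,0,0,0,0.4]'
python3 -m inch '[0,0,0.2,0,0,-0.65,0.4, 0,0,0.2,0,0,-0.65,0.4, 0,0,0.2,0,0,-0.65,0.4, 0,0,0.2,0,0,-0.65,0.4, 0,0,0,0,0,0,0.4, 0,0,0,0,0,0,0.4]'
cat >> h.py <<'E'
def to(x,y,yaw):
    s=env.observe();R=s["tcp_rot"];p=s["eef_pos"]
    d=R.T@np.array([x-p[0],y-p[1],0]);a=np.degrees(np.arctan2(R[1,1],R[0,1]))
    e=(yaw-a+90)%180-90
    print("t %.2f"%s["clock"],"pos",p.round(4),"z-axis",R[:,2].round(4),"yaw %.2f"%a,"units dx dy",(d[:2]*10).round(3),"rz",round(-np.radians(e)/.15,3),"F",s["force"].round(1),"w %.2f ff %.0f"%(s["grip_width"],s["finger_force"]),"q6 %.0f"%s["qpos"][5])
E
python3 - <<'E'
from h import *
to(.436,-.216,94.7)
E
```

```text
clock: 1.6
eef_pos: [0.414, -0.1632, 0.2498]
tcp_rot: [[-0.952, 0.307, -0.0], [0.307, 0.952, 0.0], [0.0, 0.0, -1.0]]
force: [0.1, 0.9, 0.2]
grip_width: 0.596
finger_force: 0.0
clock: 2.35
eef_pos: [0.4139, -0.1609, 0.1708]
tcp_rot: [[-0.997, -0.079, 0.0], [-0.079, 0.997, -0.0], [-0.0, -0.0, -1.0]]
force: [-0.6, 0.9, 0.8]
grip_width: 0.603
finger_force: 0.0
t 2.35 pos [ 0.4139 -0.1609  0.1708] z-axis [ 4.e-04 -1.e-04 -1.e+00] yaw 94.52 units dx dy [-0.177 -0.567] rz -0.021 F [-0.6  0.9  0.8] w 0.60 ff 0 q6 -26
```

```bash
python3 -m inch '[-0.09,-0.285,0,0,0,0,0.4, -0.09,-0.285,0,0,0,0,0.4, 0,0,0,0,0,0,0.4, 0,0,0,0,0,0,0.4]'
python3 - <<'E'
from h import *
to(.436,-.216,94.7)
i=env.camera("side");crop("side",i,270,90,370,190,5,"pics/s1.png")
E
```

```text
clock: 2.85
eef_pos: [0.4361, -0.2159, 0.1707]
tcp_rot: [[-0.997, -0.079, 0.0], [-0.079, 0.997, 0.0], [-0.0, 0.0, -1.0]]
force: [-0.7, 1.0, -0.1]
grip_width: 0.6
finger_force: 0.0
t 2.85 pos [ 0.4361 -0.2159  0.1707] z-axis [ 2.e-04  2.e-04 -1.e+00] yaw 94.56 units dx dy [ 0.001 -0.001] rz -0.016 F [-0.7  1.  -0.1] w 0.60 ff 0 q6 -31
```

View pics/s1.png

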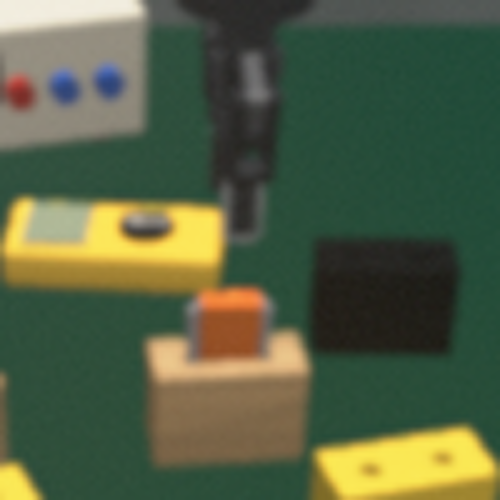

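The side crop shows the near finger at about (243,210), slightly right of the block at (232,325). I'll check that offset against projection.

```bash
python3 - <<'E'
from h import *
print("tip",(proj("side",(.434,-.190,.155))-[270,90])*5,"blocktop",(proj("side",(.436,-.216,.102))-[270,90])*5,"x+10mm",(proj("side",(.446,-.216,.102))-[270,90])*5)
E
```

```text
tip [233.37234626 234.61846078] blocktop [223.93327276 293.61304093] x+10mm [206.7837274  293.56733187]
```

Relative to the finger, the block is within 1 mm of where it was predicted. Descending and gripping.

```bash
python3 -m inch '[0,0,0.2,0,0,0,0.4, 0,0,0.2,0,0,0,0.4, 0,0,0.2,0,0,0,0.4, 0,0,0.2,0,0,0,0.4, 0,0,0,0,0,0,0.4, 0,0,0,0,0,0,1, 0,0,0,0,0,0,1, 0,0,0,0,0,0,1, 0,0,0,0,0,0,1, 0,0,0,0,0,0,1, 0,0,0,0,0,0,1]'
```

```text
clock: 4.28
eef_pos: [0.4368, -0.2155, 0.0915]
tcp_rot: [[-0.997, -0.081, 0.002], [-0.081, 0.997, 0.001], [-0.002, 0.001, -1.0]]
force: [-0.9, 4.4, 5.7]
grip_width: 0.176
finger_force: 58.5
```

```bash
python3 -m inch '[0,0,-0.1,0,0,0,1, 0,0,-0.2,0,0,0,1, 0,0,-0.2,0,0,0,1, 0,0,-0.2,0,0,0,1, 0,0,-0.2,0,0,0,1, 0,0,-0.2,0,0,0,1, 0,0,-0.1,0,0,0,1, 0,0,0,0,0,0,1]'
python3 - <<'E'
from h import *
to(.5535,.184,117)
E
```

```text
clock: 5.28
eef_pos: [0.4365, -0.2166, 0.211]
tcp_rot: [[-0.997, -0.08, 0.001], [-0.08, 0.997, -0.001], [-0.001, -0.001, -1.0]]
force: [0.5, 0.3, -2.3]
grip_width: 0.177
finger_force: 58.5
t 5.28 pos [ 0.4365 -0.2166  0.211 ] z-axis [ 0.0013 -0.0013 -1.    ] yaw 94.58 units dx dy [-1.486  3.9  ] rz -2.609 F [ 0.5  0.3 -2.3] w 0.18 ff 58 q6 -31
```

```bash
python3 -m inch '[-0.1,0.26,0,0,0,0,1, -0.165,0.433,0,0,0,0,1, -0.165,0.433,0,0,0,0,1, -0.165,0.433,0,0,0,0,1, -0.165,0.433,0,0,0,0,1, -0.165,0.433,0,0,0,0,1, -0.165,0.433,0,0,0,0,1, -0.165,0.433,0,0,0,0,1, -0.165,0.433,0,0,0,0,1, -0.07,0.18,0,0,0,0,1, 0,0,0,0,0,-0.65,1, 0,0,0,0,0,-0.65,1]'
python3 -m inch '[0,0,0,0,0,-0.65,1, 0,0,0,0,0,-0.65,1, 0,0,0,0,0,0,1, 0,0,0,0,0,0,1, 0,0,0,0,0,0,1]'
python3 - <<'E'
from h import *
to(.5535,.184,117)
i=env.camera("side");j=env.camera("top")
A=cv2.resize(i[170:310,205:335],(557,600),interpolation=cv2.INTER_CUBIC);cv2.imwrite("pics/s2.png",A)
E
```

```text
clock: 6.78
eef_pos: [0.5529, 0.1845, 0.2091]
tcp_rot: [[-0.961, -0.275, -0.002], [-0.275, 0.961, -0.002], [0.003, -0.001, -1.0]]
force: [-0.3, 0.4, -2.3]
grip_width: 0.177
finger_force: 58.5
clock: 7.4
eef_pos: [0.5534, 0.1847, 0.2102]
tcp_rot: [[-0.892, -0.452, -0.0], [-0.452, 0.892, -0.0], [0.0, -0.0, -1.0]]
force: [-0.2, -0.2, -1.5]
grip_width: 0.175
finger_force: 58.5
t 7.40 pos [0.5534 0.1847 0.2102] z-axis [-3.e-04 -2.e-04 -1.e+00] yaw 116.89 units dx dy [ 0.002 -0.007] rz -0.013 F [-0.2 -0.2 -1.5] w 0.18 ff 59 q6 -8
```

View pics/s2.png

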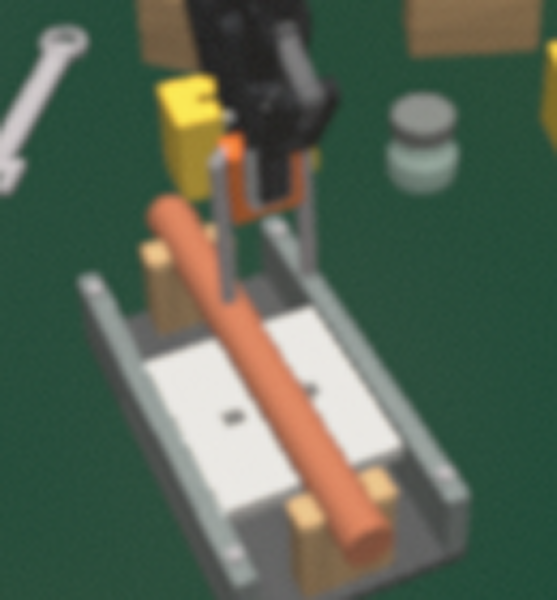

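Side crop: the legs are held upright with tips at about (229,298) and (308,270), and the holes are at about (233,417) and (310,390). I'll compare tips and holes through the same camera so its bias drops out.

```bash
python3 - <<'E'
from h import *
np.set_printoptions(precision=4,suppress=True)
S=lambda x,y,z:ray("side",205+(x+.5)/4.285-.5,170+(y+.5)/4.285-.5,z)[:2]
tl,tr=S(229,296,.129),S(308,268,.129);hl,hr=S(233,417,.045),S(311,390,.045)
print("tips",tl,tr,(tl+tr)/2,np.linalg.norm(tl-tr),np.degrees(np.arctan2(*(tl-tr)[::-1])))
print("holes",hl,hr,(hl+hr)/2,np.linalg.norm(hl-hr),np.degrees(np.arctan2(*(hl-hr)[::-1])))
d=(hl+hr)/2-(tl+tr)/2;print("tip->hole",d)
p=env.observe()["eef_pos"][:2];print("bias corr mid",p+d)
ux=np.array([np.cos(np.radians(27)),np.sin(np.radians(27))]);uy=np.array([-ux[1],ux[0]]);
print("fixture x,y comps",d@ux,d@uy)
j=env.camera("top");crop("top",j,215,170,290,240,8,"pics/t2.png")
print("exp tip px",proj("top",[*p,.127]))
E
```

```text
tips [0.569  0.1921] [0.5316 0.1716] [0.5503 0.1818] 0.04264198097312037 28.73270065674251
holes [0.5711 0.1947] [0.5316 0.1751] [0.5514 0.1849] 0.04407293700118903 26.460989536921225
tip->hole [0.0011 0.0031]
bias corr mid [0.5545 0.1879]
fixture x,y comps 0.0023659875085969948 0.002253702958833256
exp tip px [234.1378 205.878 ]
```

View pics/t2.png

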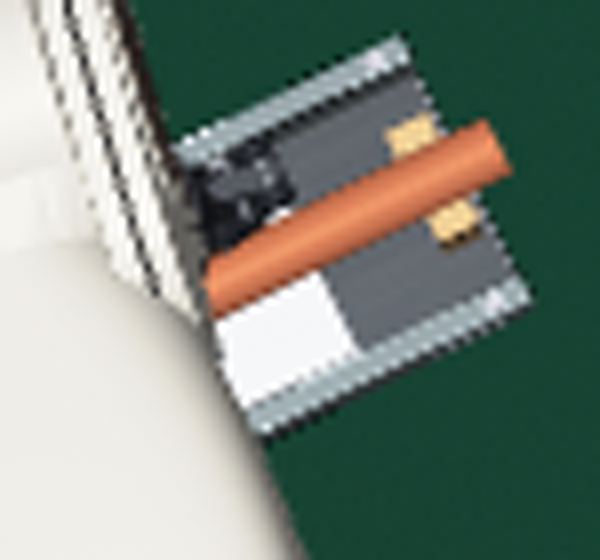

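Tips and holes agree to about 2–3 mm. I'll correct slightly, lower to about 10 mm above the plate with the legs straddling the tube, and look again.

```bash
python3 -m inch '[-0.01,0.015,0,0,0,0,1, 0,0,0.1,0,0,0,1, 0,0,0.1,0,0,0,1, 0,0,0.1,0,0,0,1, 0,0,0.1,0,0,0,1, 0,0,0.1,0,0,0,1, 0,0,0.1,0,0,0,1, 0,0,0.1,0,0,0,1, 0,0,0,0,0,0,1, 0,0,0,0,0,0,1]'
python3 - <<'E'
from h import *
to(.5535,.1864,117)
i=env.camera("side")
cv2.imwrite("pics/s3.png",cv2.resize(i[200:285,225:305],(560,595),interpolation=cv2.INTER_CUBIC))
E
```

```text
clock: 8.8
eef_pos: [0.5538, 0.1868, 0.1405]
tcp_rot: [[-0.891, -0.453, 0.0], [-0.453, 0.891, 0.0], [-0.0, -0.0, -1.0]]
force: [0.2, -0.6, -1.6]
grip_width: 0.177
finger_force: 58.6
t 8.80 pos [0.5538 0.1868 0.1405] z-axis [ 4.e-04  2.e-04 -1.e+00] yaw 116.94 units dx dy [ 0.005 -0.002] rz -0.007 F [ 0.2 -0.6 -1.6] w 0.18 ff 59 q6 -8
```

View pics/s3.png

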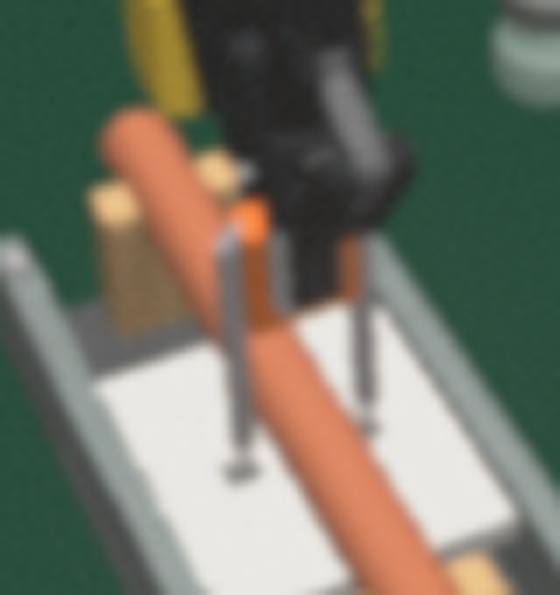

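The legs straddle the tube. The left tip at (241,447) is just above its hole at (240,469), and the right tip at (367,405) is just above its hole near (370,427).

```bash
python3 - <<'E'
from h import *
np.set_printoptions(precision=4,suppress=True)
S=lambda x,y,z:ray("side",225+(x+.5)/7-.5,200+(y+.5)/7-.5,z)[:2]
ux=np.array([.891,.454]);uy=np.array([-.454,.891])
for t,h in(((241,446),(240,469)),((367,405),(370,427))):
    d=S(*h,.045)-S(*t,.058);print(d,"fx",d@ux,"fy",d@uy)
E
```

```text
[ 0.0011 -0.0021] fx 7.00108373698923e-05 fy -0.0023628573232068366
[-0.0006 -0.0026] fx -0.0017143576231443253 fy -0.0020543657813252058
```

```bash
python3 -m inch '[0.01,-0.025,0,0,0,0,1, 0,0,0.03,0,0,0,1, 0,0,0.03,0,0,0,1, 0,0,0.02,0,0,0,1, 0,0,0.02,0,0,0,1, 0,0,0,0,0,0,1, 0,0,0,0,0,0,1]'
python3 -m inch '[0,0,0.01,0,0,0,1, 0,0,0.01,0,0,0,1, 0,0,0,0,0,0,1, 0,0,0,0,0,0,1]'
```

```text
clock: 9.72
eef_pos: [0.5539, 0.1841, 0.1304]
tcp_rot: [[-0.891, -0.453, 0.0], [-0.453, 0.891, 0.0], [-0.0, -0.0, -1.0]]
force: [0.6, -0.5, -1.7]
grip_width: 0.174
finger_force: 58.6
clock: 10.22
eef_pos: [0.5539, 0.1841, 0.1283]
tcp_rot: [[-0.891, -0.453, -0.0], [-0.453, 0.891, 0.0], [0.0, 0.0, -1.0]]
force: [0.2, 0.7, -1.7]
grip_width: 0.176
finger_force: 58.6
```

```bash
python3 -m inch '[0,0,0.01,0,0,0,1, 0,0,0.01,0,0,0,1, 0,0,0,0,0,0,1]'
python3 -m inch '[0,0,0.01,0,0,0,1, 0,0,0,0,0,0,1]'
```

```text
clock: 10.6
eef_pos: [0.5538, 0.184, 0.1262]
tcp_rot: [[-0.891, -0.453, -0.0], [-0.453, 0.891, -0.0], [0.0, 0.0, -1.0]]
force: [0.2, 0.0, -1.8]
grip_width: 0.174
finger_force: 58.6
clock: 10.85
eef_pos: [0.554, 0.1841, 0.1253]
tcp_rot: [[-0.891, -0.453, 0.0], [-0.453, 0.891, 0.0], [-0.0, -0.0, -1.0]]
force: [0.8, 0.4, -1.1]
grip_width: 0.175
finger_force: 58.6
```

```bash
python3 -m inch '[0,0,0.01,0,0,0,1, 0,0,0,0,0,0,1]'
python3 -m inch '[0,0,0.01,0,0,0,1, 0,0,0,0,0,0,1]'
python3 - <<'E'
from h import *
to(.5535,.1864,117)
i=env.camera("side")
cv2.imwrite("pics/s4.png",cv2.resize(i[200:285,225:305],(560,595),interpolation=cv2.INTER_CUBIC))
E
```

```text
clock: 11.1
eef_pos: [0.554, 0.1841, 0.1243]
tcp_rot: [[-0.891, -0.453, 0.0], [-0.453, 0.891, 0.0], [-0.0, -0.0, -1.0]]
force: [0.5, 0.3, -1.2]
grip_width: 0.174
finger_force: 58.6
clock: 11.35
eef_pos: [0.554, 0.1841, 0.1233]
tcp_rot: [[-0.891, -0.453, 0.0], [-0.453, 0.891, 0.0], [-0.0, -0.0, -1.0]]
force: [-0.2, 0.4, -0.9]
grip_width: 0.178
finger_force: 58.6
t 11.35 pos [0.554  0.1841 0.1233] z-axis [ 4.e-04  2.e-04 -1.e+00] yaw 116.94 units dx dy [-0.006  0.023] rz -0.007 F [-0.2  0.4 -0.9] w 0.18 ff 59 q6 -9
```

View pics/s4.png

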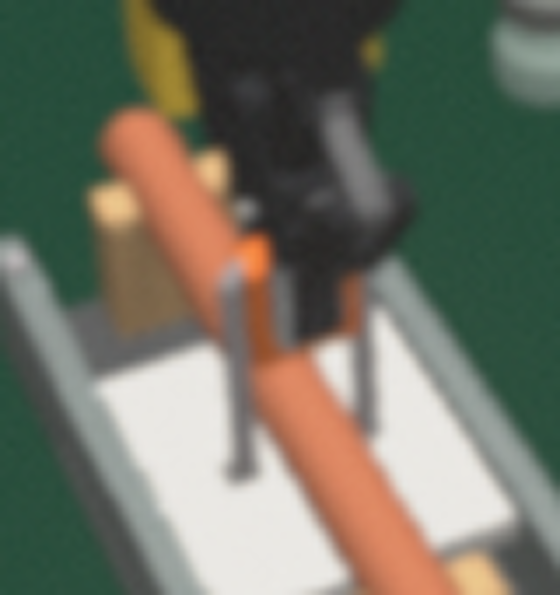

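Both legs have entered their holes, at (240,470) and (370,430), with no contact force. Pressing on in small steps.

```bash
python3 -m inch '[0,0,0.01,0,0,0,1, 0,0,0.01,0,0,0,1, 0,0,0,0,0,0,1]'
python3 -m inch '[0,0,0.01,0,0,0,1, 0,0,0,0,0,0,1]'
python3 -m inch '[0,0,0.01,0,0,0,1, 0,0,0,0,0,0,1]'
```

```text
clock: 11.78
eef_pos: [0.554, 0.1841, 0.1213]
tcp_rot: [[-0.891, -0.453, 0.0], [-0.453, 0.891, 0.0], [-0.0, -0.0, -1.0]]
force: [0.6, 0.1, -1.8]
grip_width: 0.181
finger_force: 58.6
clock: 12.02
eef_pos: [0.554, 0.1841, 0.1203]
tcp_rot: [[-0.891, -0.453, 0.0], [-0.453, 0.891, 0.0], [-0.0, -0.0, -1.0]]
force: [2.0, 0.4, -2.0]
grip_width: 0.181
finger_force: 58.6
clock: 12.28
eef_pos: [0.554, 0.1841, 0.1193]
tcp_rot: [[-0.891, -0.453, 0.0], [-0.453, 0.891, 0.0], [-0.0, 0.0, -1.0]]
force: [0.7, 0.7, -2.0]
grip_width: 0.181
finger_force: 58.6
```

```bash
for k in 1 2; do python3 -m inch '[0,0,0.01,0,0,0,1, 0,0,0,0,0,0,1]' | egrep 'pos|^force'; done
python3 -m inch '[0,0,0.005,0,0,0,1, 0,0,0,0,0,0,1]'| egrep 'pos|^force'
```

```text
eef_pos: [0.554, 0.1841, 0.1183]
force: [1.2, 0.8, -1.8]
eef_pos: [0.554, 0.1841, 0.1173]
force: [1.9, 0.2, -1.4]
eef_pos: [0.554, 0.1841, 0.1168]
force: [1.5, 1.8, -1.9]
```

```bash
python3 -m inch '[0,0,0.008,0,0,0,1, 0,0,0,0,0,0,1]'| egrep 'pos|^force'
python3 -m inch '[0,0,0.008,0,0,0,1, 0,0,0,0,0,0,1]'| egrep 'pos|^force'
```

```text
eef_pos: [0.554, 0.1841, 0.116]
force: [2.4, 1.0, -2.3]
eef_pos: [0.5543, 0.1843, 0.1154]
force: [1.7, 1.1, 0.6]
```

```bash
python3 -m inch '[0,0,0.006,0,0,0,1, 0,0,0,0,0,0,1]'| egrep 'pos|^force'
```

```text
eef_pos: [0.5543, 0.1843, 0.1148]
force: [2.6, 1.0, -1.0]
```

```bash
python3 -m inch '[0,0,0.006,0,0,0,1, 0,0,0,0,0,0,1]'| egrep 'pos|^force'
python3 -m inch '[0,0,0.006,0,0,0,1, 0,0,0,0,0,0,1]'| egrep 'pos|^force'
```

```text
eef_pos: [0.5544, 0.1836, 0.1141]
force: [3.8, 0.7, -0.5]
eef_pos: [0.5542, 0.1838, 0.1135]
force: [4.0, -0.7, 0.1]
```

```bash
python3 -m inch '[0,0,0.006,0,0,0,1, 0,0,0,0,0,0,1]'| egrep 'pos|^force|width'
```

```text
eef_pos: [0.5537, 0.1844, 0.1126]
force: [3.0, 1.0, -0.3]
grip_width: 0.18
```

```bash
python3 -m inch '[0,0,0.006,0,0,0,1, 0,0,0,0,0,0,1]'| egrep 'pos|^force'
python3 -m inch '[0,0,0.006,0,0,0,1, 0,0,0,0,0,0,1]'| egrep 'pos|^force'
```

```text
eef_pos: [0.5536, 0.1844, 0.112]
force: [3.0, 2.0, -0.2]
eef_pos: [0.5537, 0.1843, 0.1115]
force: [2.8, 2.7, -0.2]
```

```bash
python3 -m inch '[0,0,0.006,0,0,0,1, 0,0,0,0,0,0,1]'| egrep 'pos|^force'
python3 -m inch '[0,0,0.006,0,0,0,1, 0,0,0,0,0,0,1]'| egrep 'pos|^force'
```

```text
eef_pos: [0.5537, 0.1841, 0.1108]
force: [2.2, 2.5, -1.0]
eef_pos: [0.5537, 0.1839, 0.1101]
force: [3.6, 2.0, -1.3]
```

```bash
python3 -m inch '[0,0,0.006,0,0,0,1, 0,0,0.006,0,0,0,1, 0,0,0,0,0,0,1]'| egrep 'pos|^force'
python3 -m inch '[0,0,0.006,0,0,0,1, 0,0,0,0,0,0,1]'| egrep 'pos|^force|torq'
```

```text
eef_pos: [0.5539, 0.1839, 0.1091]
force: [4.4, 2.0, -1.1]
eef_pos: [0.5539, 0.1839, 0.1085]
force: [3.6, 0.9, -1.9]
```

```bash
python3 -m inch '[0,0,0.006,0,0,0,1, 0,0,0,0,0,0,1]'| egrep 'pos|^force'
python3 -m inch '[0,0,0.006,0,0,0,1, 0,0,0,0,0,0,1]'| egrep 'pos|^force'
```

```text
eef_pos: [0.5539, 0.184, 0.1079]
force: [4.2, 1.6, -1.1]
eef_pos: [0.5538, 0.184, 0.1073]
force: [3.2, 0.8, -1.6]
```

```bash
python3 -m inch '[0,0,0.006,0,0,0,1, 0,0,0,0,0,0,1]'| egrep 'pos|^force'
python3 -m inch '[0,0,0.006,0,0,0,1, 0,0,0,0,0,0,1]'| egrep 'pos|^force'
```

```text
eef_pos: [0.5538, 0.1841, 0.1066]
force: [4.5, 1.5, -1.5]
eef_pos: [0.5539, 0.1841, 0.1062]
force: [3.1, 1.8, -0.3]
```

```bash
python3 -m inch '[0,0,0.006,0,0,0,1, 0,0,0,0,0,0,1]'| egrep 'pos|^force|width'
python3 - <<'E'
from h import *
i=env.camera("side")
cv2.imwrite("pics/s5.png",cv2.resize(i[200:285,225:305],(560,595),interpolation=cv2.INTER_CUBIC))
E
```

```text
eef_pos: [0.5539, 0.1841, 0.1056]
force: [3.3, 2.1, -0.4]
grip_width: 0.172
```

View pics/s5.png

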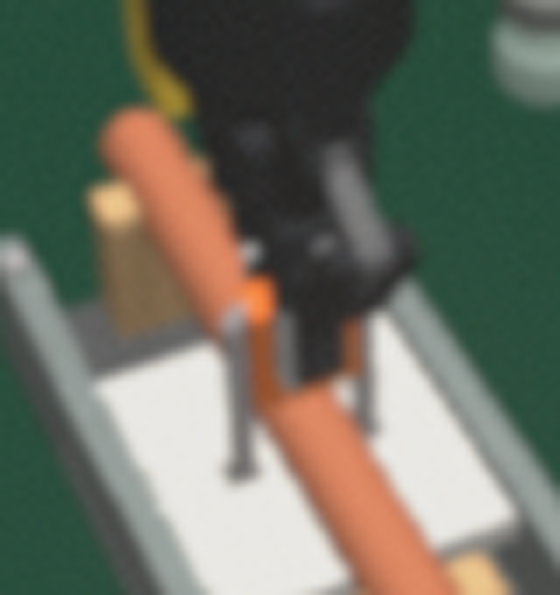

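The legs are deep in the holes, with the block's underside at about (270,400), close above the tube. Continuing gently to contact.

```bash
python3 -m inch '[0,0,0.006,0,0,0,1, 0,0,0,0,0,0,1]'| egrep 'pos|^force'
python3 -m inch '[0,0,0.006,0,0,0,1, 0,0,0,0,0,0,1]'| egrep 'pos|^force'
```

```text
eef_pos: [0.5539, 0.184, 0.105]
force: [2.5, 0.3, -1.0]
eef_pos: [0.5539, 0.1841, 0.1045]
force: [3.0, 2.5, 1.0]
```

```bash
python3 -m inch '[0,0,0.005,0,0,0,1, 0,0,0,0,0,0,1]'| egrep 'pos|^force|width'
```

```text
eef_pos: [0.554, 0.184, 0.1044]
force: [1.4, 1.8, 4.1]
grip_width: 0.177
```

```bash
python3 -m inch '[0,0,0.005,0,0,0,1, 0,0,0,0,0,0,1]'| egrep 'pos|^force|width'
python3 -m inch '[0,0,0.005,0,0,0,1, 0,0,0,0,0,0,1]'| egrep 'pos|^force|width'
```

```text
eef_pos: [0.554, 0.1841, 0.1044]
force: [1.4, 1.0, 6.3]
grip_width: 0.181
eef_pos: [0.554, 0.1841, 0.1044]
force: [0.3, 0.8, 9.8]
grip_width: 0.176
```

```bash
python3 -m inch '[0,0,0.006,0,0,0,1, 0,0,0,0,0,0,1]'| egrep 'pos|^force|width'
```

```text
eef_pos: [0.554, 0.1841, 0.1043]
force: [-0.7, 0.9, 12.0]
grip_width: 0.181
```

Contact starts exactly at the predicted TCP height of 0.1045. I didn't feel a clear ball detent, so I'll check by projection whether this contact is the tube or the balls.

```bash
python3 - <<'E'
from h import *
np.set_printoptions(precision=1,suppress=True)
ux=np.array([.891,.454]);uy=np.array([-.454,.891]);c=np.array([.554,.184])
P=lambda fx,fy,z:(proj("side",[*(c+fx*ux+fy*uy),z])-[225,200])*7
for z0 in(.076,.080,.084,.090):
    h=P(.021,0,.045);print(z0,"hole",h,"blk top L edge near/far rel",P(.018,.008,z0+.04)-h,P(.018,-.008,z0+.04)-h,"bot near",P(.018,.008,z0)-h)
print("tube top line at fy=8mm",P(0,.008,.075)-P(.021,0,.045))
a=cv2.imread("pics/s5.png");b=cv2.cvtColor(env.camera("side"),cv2.COLOR_BGR2HSV)
im=cv2.imread("pics/s5.png");h=cv2.cvtColor(im,cv2.COLOR_BGR2HSV)
for x in(252,258,264,270):
    print(x,[tuple(int(k) for k in h[y,x]) for y in range(270,430,8)])
i=env.camera("side");cv2.imwrite("pics/s6.png",cv2.resize(i[225:275,240:295],(660,600),interpolation=cv2.INTER_CUBIC))
E
```

```text
0.076 hole [233.1 465.6] blk top L edge near/far rel [   7.3 -146.1] [ -13.2 -180.1] bot near [ 13.8 -53.6]
0.08 hole [233.1 465.6] blk top L edge near/far rel [   6.6 -155.7] [ -13.9 -189.7] bot near [ 13.2 -62.6]
0.084 hole [233.1 465.6] blk top L edge near/far rel [   5.9 -165.3] [ -14.6 -199.3] bot near [ 12.5 -71.6]
0.09 hole [233.1 465.6] blk top L edge near/far rel [   4.9 -179.9] [ -15.8 -213.8] bot near [ 11.6 -85.3]
tube top line at fy=8mm [ 67.7 -70.1]
252 [(8, 82, 103), (9, 155, 166), (11, 182, 231), (12, 178, 245), (11, 161, 244), (10, 154, 237), (9, 153, 210), (9, 146, 161), (10, 141, 136), (10, 138, 133), (9, 130, 133), (9, 123, 131), (9, 116, 130), (8, 116, 128), (8, 108, 127), (9, 103, 126), (8, 96, 125), (8, 81, 123), (6, 50, 123), (9, 26, 138)]
258 [(10, 84, 76), (10, 171, 157), (11, 188, 228), (12, 187, 246), (12, 182, 247), (11, 181, 245), (10, 183, 222), (10, 178, 172), (10, 172, 148), (11, 172, 144), (10, 169, 143), (10, 165, 142), (10, 163, 142), (10, 163, 142), (10, 158, 140), (10, 153, 140), (9, 146, 140), (9, 129, 138), (8, 93, 135), (9, 51, 149)]
264 [(8, 90, 65), (10, 172, 138), (10, 185, 204), (11, 188, 229), (11, 188, 236), (11, 184, 235), (10, 181, 207), (10, 171, 164), (10, 163, 147), (10, 167, 145), (11, 166, 144), (11, 166, 144), (10, 171, 145), (11, 172, 148), (11, 179, 147), (10, 176, 148), (10, 171, 151), (10, 154, 152), (9, 128, 151), (8, 86, 155)]
270 [(6, 69, 59), (9, 151, 105), (10, 169, 154), (10, 176, 181), (10, 180, 195), (9, 168, 196), (9, 147, 168), (9, 132, 141), (9, 127, 135), (10, 130, 135), (10, 128, 133), (10, 132, 133), (10, 139, 136), (10, 151, 142), (10, 162, 146), (11, 173, 149), (10, 172, 153), (10, 156, 163), (9, 141, 164), (8, 118, 160)]
```

View pics/s6.png

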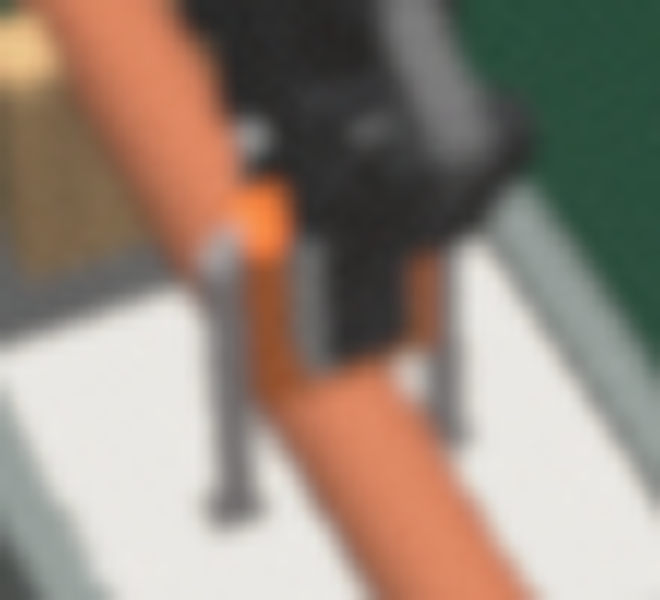

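By the image the block's underside is within 2–3 mm of the tube top, so this is not the balls, which sit 13 mm higher. Contact at 0.1045 also matches the grasp arithmetic exactly (0.0915 − 0.062 + 0.075). One slightly firmer press, then relax and release.

```bash
python3 -m inch '[0,0,0.005,0,0,0,1, 0,0,0.004,0,0,0,1, 0,0,0,0,0,0,1]'| egrep 'pos|^force|width'
```

```text
eef_pos: [0.554, 0.1841, 0.1043]
force: [-3.1, 0.0, 16.7]
grip_width: 0.176
```

```bash
python3 -m inch '[0,0,-0.015,0,0,0,1, 0,0,-0.015,0,0,0,1, 0,0,0,0,0,0,1]'| egrep 'pos|^force|width'
python3 -m inch '[0,0,0,0,0,0,0.6, 0,0,0,0,0,0,0.6, 0,0,0,0,0,0,0.6, 0,0,0,0,0,0,0.6]'| egrep 'pos|^force|width'
python3 -m inch '[0,0,-0.05,0,0,0,0.6, 0,0,-0.15,0,0,0,0.6, 0,0,-0.3,0,0,0,0.6, 0,0,-0.3,0,0,0,0.6, 0,0,-0.3,0,0,0,0.6, 0,-0.4,-0.1,0,0,0,0.6, 0,-0.5,0,0,0,0,0.6, 0,-0.5,0,0,0,0,0.6, 0,-0.5,0,0,0,0,0.6, 0,0,0,0,0,0,0.6, 0,0,0,0,0,0,0.6]'
python3 - <<'E'
from h import *
for n in("side","top"):
    i=env.camera(n);cv2.imwrite(f"pics/f_{n}.png",i)
i=cv2.imread("pics/f_side.png");a=cv2.resize(i[225:275,240:295],(660,600),interpolation=cv2.INTER_CUBIC)
cv2.imwrite("pics/s7.png",np.hstack([cv2.resize(a,(400,364)),cv2.resize(cv2.imread("pics/f_top.png")[170:245,215:290],(364,364),interpolation=cv2.INTER_CUBIC)]))
E
```

```text
eef_pos: [0.554, 0.1841, 0.1044]
force: [2.2, 1.4, 3.1]
grip_width: 0.179
eef_pos: [0.5535, 0.1839, 0.104]
force: [0.2, -0.3, -0.3]
grip_width: 0.398
clock: 21.68
eef_pos: [0.6399, 0.0147, 0.2252]
tcp_rot: [[-0.892, -0.453, 0.0], [-0.453, 0.892, 0.0], [-0.001, 0.0, -1.0]]
force: [0.7, 0.3, -0.6]
grip_width: 0.395
finger_force: 0.0
```

I've used all my picture views, so I'll check the seating numerically from the final images.

```bash
python3 - <<'E'
from h import *
np.set_printoptions(precision=2,suppress=True)
c=np.array([.554,.184])
for n,(y0,y1,x0,x1),bias in(("side",(225,275,240,295),(1,.6)),("top",(185,225,220,265),(0,0))):
    im=cv2.imread(f"pics/f_{n}.png");h=cv2.cvtColor(im,cv2.COLOR_BGR2HSV)
    m=cv2.inRange(h,(9,190,215),(16,255,255));r=np.zeros_like(m);r[y0:y1,x0:x1]=m[y0:y1,x0:x1]
    M=cv2.moments(r,True);u=np.array([M['m10'],M['m01']])/max(M['m00'],1)
    print(n,M['m00'],u,cv2.minAreaRect(cv2.findNonZero(r)),"pred",[ (z,proj(n,[*c,z+.04])+bias) for z in(.075,.08,.085)])
E
```

```text
Traceback (most recent call last):
cv2.error: OpenCV(4.12.0) /io/opencv/modules/imgproc/src/convhull.cpp:143: error: (-215:Assertion failed) total >= 0 && (depth == CV_32F || depth == CV_32S) in function 'convexHull'
```

```bash
python3 - <<'E'
from h import *
np.set_printoptions(precision=2,suppress=True,linewidth=200)
c=np.array([.554,.184])
im=cv2.imread("pics/f_side.png");h=cv2.cvtColor(im,cv2.COLOR_BGR2HSV)
print("H/S/V cols 254..280 step2");
for y in range(236,264): print(y,[f"{a}/{b}/{v}" for a,b,v in h[y,254:282:3]])
for n in("side","top"):
    im=cv2.imread(f"pics/f_{n}.png");h=cv2.cvtColor(im,cv2.COLOR_BGR2HSV)
    y0,y1,x0,x1=(225,275,245,290) if n=="side" else (185,225,220,265)
    m=(cv2.inRange(h,(9,175,190),(17,255,255)));r=0*m;r[y0:y1,x0:x1]=m[y0:y1,x0:x1]
    p=cv2.findNonZero(r)
    print(n,None if p is None else (len(p),p.mean((0,1)),cv2.minAreaRect(p)),[proj(n,[*c,z+.04]) for z in(.075,.085)])
E
```

```text
H/S/V cols 254..280 step2
236 ['9/144/220', '9/143/221', '9/124/167', '60/5/101', '30/5/101', '20/18/83', '11/76/101', '30/9/119', '75/13/156', '72/39/112']
237 ['9/143/217', '9/142/223', '8/130/188', '12/12/105', '10/14/107', '10/89/121', '10/152/166', '10/54/128', '71/13/156', '72/26/129']
238 ['9/143/212', '9/142/223', '9/138/202', '8/43/118', '7/81/141', '10/151/187', '10/179/229', '8/89/163', '71/13/155', '72/18/144']
239 ['9/142/206', '9/141/223', '9/142/215', '8/110/160', '10/150/204', '11/178/233', '12/186/244', '9/104/204', '75/7/154', '75/16/155']
240 ['9/144/199', '9/141/222', '10/151/224', '10/165/220', '11/178/238', '12/184/245', '12/187/246', '9/127/229', '45/3/152', '73/15/158']
241 ['9/141/190', '9/144/220', '11/166/235', '11/181/241', '12/185/245', '12/186/246', '12/186/246', '10/155/232', '15/7/140', '75/13/158']
242 ['9/142/182', '9/143/214', '11/165/239', '12/186/246', '12/185/247', '12/186/246', '12/187/241', '10/173/211', '10/12/123', '77/12/155']
243 ['9/141/172', '9/133/205', '10/136/236', '12/187/247', '12/186/246', '12/189/239', '11/189/218', '10/173/172', '
[... 2401 characters left out ...]
41/219', '9/141/222', '8/130/187', '15/13/162', '20/7/233']
262 ['20/7/234', '17/12/190', '13/12/155', '9/48/177', '9/141/183', '9/143/218', '9/141/223', '8/133/203', '12/20/187', '20/7/233']
263 ['24/5/234', '20/12/196', '15/13/157', '12/28/202', '9/139/172', '9/141/213', '9/140/223', '9/138/212', '11/30/212', '25/7/234']
side (74, array([267.7 , 242.07]), ((267.5458679199219, 241.9862518310547), (5.651175498962402, 12.930655479431152), 73.3007583618164)) [array([265.77, 240.91]), array([265.59, 237.48])]
top (47, array([235.51, 206.53]), ((235.37930297851562, 206.55172729492188), (10.504515647888184, 4.727032661437988), 66.80140686035156)) [array([234.82, 206.06]), array([234.48, 205.76])]
```

The block's top face centre in the side view is at row 242.1. A fully home bolt predicts 241.5, and one 10 mm high would be at about 238. The block face also runs straight into the tube with no gap, so it is seated, released and clear.

```bash
python3 -c "
from plant import env
print(env.close_job())"
```

```text
the job is handed in; nothing more can be done
None
```

The orange U-bolt is in the plate with its grip seated on the tube and the gripper clear, and the job is handed in at about 22 s; the highest press I read was about 17 N, though I felt no clear click past the sprung balls.

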